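# Let two tins out of the tin rack with its rocker

### The arm

A 6-joint arm with a two-finger parallel gripper is mounted at the origin on a cart in front of the work surface, level with it; the furniture and walls round the work are solid. World frame = base frame: x ahead of the robot, y to its left, z up, the work surface at z = 0. Lengths are in m, angles in rad, forces in N, time in s.
With the tool pointing down it reaches from about 0.375 to 0.975 m from the base axis. Payload 3.8 kg.
Tool frame: the origin (TCP) lies at the very end of the fingers, on their centre line; the grasp point (between the pads) lies bot.grip_point_offset behind it (bot.grip_point_offset is the distance from the TCP to the grasp point, in m); z points along the fingers, y is the line along which they close (so a half turn about z gives the same grasp; the last joint's range is limited). The gripper opens to 85 mm and grips with 20 to 120 N. Pads are 22 mm wide; open, the fingers measure 114 mm over their backs; the gripper's body (76 mm by 85 mm) begins 54 mm behind the grasp point. The pads swing forward as they close: fully open they stand 13 mm farther back than shut.
Start: joints at [1.139, 0.264, 1.604, -0, 1.274, -0.037], TCP at [0.26, 0.623, 0.231] pointing down, gripper open.
Joint ranges: [-2.63, 2.63], [-0.94, 2.18], [0.31, 2.57], [-1.31, 4.45], [0, 2.66], [-2.55, 2.55]. Speed limits (rad/s): [2.57, 2.57, 3.14, 3.14, 3.14, 3.14].

### API

Orientations are given as a rotation vector (axis times angle).
In Python, from workcell import bot, vision gives the robot as it stands.
- The arm moves only by the tool play_rows, never from a script. Its argument "rows" is a list of rows, each an object of numbers: "dx", "dy", "dz": the shift along the tool's x, y, z as a fraction of full scale; "roll": the turn about the tool's z as a fraction of full scale; "fingers": the closure, from 0 (fully open) to 1 (shut). In form: [{"dx": .., "dy": .., "dz": .., "roll": .., "fingers": ..}, ...]. A call has 1 to 20 rows; each row shifts and turns the commanded pose from where the row before left it, along the tool's axes as they then stand; what a row does not reach is not made up. Full scale, the value 1, is 0.04 m for a shift and 4 degrees for a turn. A row lasts 1/12 s, in which the tool goes at most 41.7 mm and 7.16 degrees, less where a joint would pass 70% of its speed; a pose out of reach is approached as far as the arm can. A call with a number of a shift or a turn outside -1 to 1 is refused whole. A call with a gripper value outside its range is refused whole. The fingers move at their own pace and stop on an object; "grip_force" is the grip in N (left out, the last holds). Time passes only in rows, so rows that do not move let the fingers close. It gives the time, the measured TCP pose, the force and the opening at its end, in the units of the state.
- bot.read_state(): the state, without advancing time (a new reading comes with each control period).
- vision.read_camera(name): name is "side" or "top"; returns a dict with "pixels" (480x640x3 uint8, red, green, blue), "depth" (480x640 float32, m along the optical axis (not along the pixel's ray), 0 where there is no reading), "fx", "fy", "cx", "cy" (pixels), "R" (3x3) and "t" (3): a world point X has camera coordinates R X + t. Camera axes: x right, y down, z forward; pixel columns grow to the right and rows downward; lengths in m; the calibration is good to about 2 mm. A picture is of the moment at which its call begins.
- bot.finish_job(): hands the job in, once; it reports no verdict.
The state is a dict: "time": time; "q": joint angles; "joint_vel": joint speeds; "joint_torque": joint torques, N m; "tool_pos": TCP position; "tcp_rot": TCP orientation; "wrist_force": force on the tool from outside, world axes, zero at the start; "torque": the same for the moment, N m; "width": opening from 0.0 (shut) to 1.0 (fully open).
Only numpy, scipy, OpenCV 4.12 (cv2) and the standard library are available. Lean on these libraries where they do the work, as an engineer would, in place of code of your own. Each camera call takes 0.05 s, during which the arm holds its last target. There are 200 camera calls.

### The job

Two tins are wanted for tonight's stew: press the red thumb pad of the tin rack right down with your fingertips so that the rocker lifts the gate and one tin rolls into the pick-up tray, let the pad come right up so that the next tin rolls down to the gate, then press and let go once more for the second tin. Finish with two tins lying in the tray, the third waiting at the closed gate, and your hand clear. Let the tins out by the pad alone: do not touch or lift the tins, and leave the mug, the spice jar and the lemon where they stand.

Things in the scene. Friction and masses are not known exactly. Their poses are not given: they have to be found in the camera images.
- rack: Blue sheet-steel tin rack, fixed, 305 mm long, 83 wide (111 over its feet). Origin on the worktop under its middle; x uphill along the chute, y across, z up. The chute floor rises 0.15 rad to +x. Tins lie across it, one behind another, uphill of the gate; the low end (-x) is the pick-up tray for two tins, with a 24 mm lip. Highest point about 140 mm.
- rocker (a joint): Rocker, rad: 0 pad up and gate shut (a spring returns it), 0.62 at its stop, pad down and gate lifted; a tin passes beyond about 0.48. While the pad is down a roller behind the first tin holds the second back, so each press and release lets out one tin. A tin takes up to 1 s to roll out, and after release the next up to 1 s to reach the gate. It takes about 3 N, 6 N at the bottom.
- pad_top (a point): Middle of the upper face of the red thumb pad (36 x 36 mm), beside the lane on the rack's -y side, 65 mm uphill of the pivot pin; it moves with the pad. Pressing it fully takes it 40 mm down, nearly straight (sideways drift under 5 mm). Its face leans 0.31 rad towards -x when up, towards +x when down. The tins beside it reach about 20 mm above it when it is down.
- rocker_pivot (a point): Middle of the rocker's pivot pin, on the rack's centre line, 72 mm above the chute floor; fixed to the rack. The pin runs along the rack's y.
- gate_edge (a point): Middle of the underside of the white gate roller (8 mm thick) on the rocker's low arm: 42 mm above the chute floor when shut, about 62 mm when fully lifted. Tins are 57 mm thick.
- tray_middle (a point): Point on the tray floor midway along the pick-up tray, fixed to the rack.
- tin_1_mid (a point): Centre of the first (lowest, at the gate at the start) food tin (57 mm diameter, 72 mm long, red printed label, 180 g), lying on its side. Rack-frame x: at the gate about 0.00, in the tray below -0.052.
- tin_2_mid (a point): Centre of the second food tin (57 mm diameter, 72 mm long, red printed label, 180 g), lying on its side. Rack-frame x: at the gate about 0.00, in the tray below -0.052.
- tin_3_mid (a point): Centre of the third (topmost) food tin (57 mm diameter, 72 mm long, red printed label, 180 g), lying on its side. Rack-frame x: at the gate about 0.00, in the tray below -0.052.
- tin_1: The same tin as tin_1_mid; origin at the middle of its bottom end, z along the tin, which lies along the rack's y.
- tin_2: The same tin as tin_2_mid; origin at the middle of its bottom end, z along the tin, which lies along the rack's y.
- tin_3: The same tin as tin_3_mid; origin at the middle of its bottom end, z along the tin, which lies along the rack's y.
- white_mug: White mug, 92 x 132 x 105 mm with its handle, standing beyond the low end of the rack; origin under its foot. Leave it.
- red_cap_jar: Spice jar with a red cap, 45 mm diameter, 106 mm high, standing behind the rack; origin under its foot. Leave it.
- lemon: Lemon, 78 x 55 x 56 mm, in front of the rack; origin at its underside. Leave it.
There are look-alikes about, which are no part of the job. Leave any blue or turquoise look-alike of the tin_3 alone.

How it is judged:
On the way, in this order (a step that is already met when the one before it is completed fails the run):
1. the fingertips press the red pad down until the gate is lifted (value of joint rocker above 0.48 rad and contact force between the fingers and rocker_c2 above 0.5 N), for 0.1 s.
2. the pad is up again, the first tin lies in the tray and the second has come to the gate (value of joint rocker below 0.12 rad and x of tin_1_mid in the frame of rack between -0.15 and -0.052 m and y of tin_1_mid in the frame of rack between -0.025 and 0.025 m and z of tin_1_mid in the frame of rack below 0.072 m and x of tin_2_mid in the frame of rack between -0.022 and 0.022 m and y of tin_2_mid in the frame of rack between -0.025 and 0.025 m), for 0.2 s.
3. the fingertips press the pad down a second time (all of step 1), for 0.1 s.
At the end, for the whole second after the job is handed in: Pad up, gate shut (rocker under 0.12 rad); tins 1 and 2 at rest in the tray (centres over 52 mm downhill of the rack's origin, under 72 mm high); tin 3 at rest at the gate (centre within 22 mm of the origin along the rack); mug, jar and lemon within 20 mm of their start (value of joint rocker below 0.12 rad and x of tin_1_mid in the frame of rack between -0.15 and -0.052 m and y of tin_1_mid in the frame of rack between -0.025 and 0.025 m and z of each of tin_1_mid, tin_2_mid in the frame of rack below 0.072 m and x of tin_2_mid in the frame of rack between -0.15 and -0.052 m and y of tin_2_mid in the frame of rack between -0.025 and 0.025 m and x of tin_3_mid in the frame of rack between -0.022 and 0.022 m and y of tin_3_mid in the frame of rack between -0.025 and 0.025 m and linear speed of each of tin_1, tin_2, tin_3 below 0.03 m/s and distance of each of white_mug, red_cap_jar, lemon from where it was at the start of the episode below 0.02 m); the robot touches nothing.
It fails at once if the hand touches a tin (over 1.5 N) (contact force between any of the fingers, the arm and tin_1 above 1.5 N or contact force between any of the fingers, the arm and tin_2 above 1.5 N or contact force between any of the fingers, the arm and tin_3 above 1.5 N).
It fails at once if a tin is lifted or leaves the rack (z of any of tin_1_mid, tin_2_mid, tin_3_mid in the frame of rack above 0.115 m or z of any of tin_1_mid, tin_2_mid, tin_3_mid in the frame of rack below 0.03 m).
It fails at once if the third tin gets past the gate (x of tin_3_mid in the frame of rack below -0.035 m).
It fails at once if the mug, the jar or the lemon is pushed over 20 mm or tipped (distance of any of white_mug, red_cap_jar, lemon from where it was at the start of the episode above 0.02 m or angle between any of white_mug, red_cap_jar's own z axis and vertical above 0.3 rad).
It also fails if it takes over 45 s, if anything falls off the work surface, if the arm or the gripper's body presses on something with over 40 N, if the wrist force passes 120 N, or if a joint passes its speed limit or range.

## Working session

There is one attempt and no reset: what is moved stays moved. The work goes in short steps, Python scripts to look and compute and a tool call to move; the robot and the scene stay as the last step left them, time stands still between calls to the robot, and variables do not carry over. Pictures are saved under pics/ and viewed, on a budget of 10 in all, crops included, one or two more only if the job needs it, and the job is handed in when it is done.

Besides the shell and the picture viewer there is one more tool, called after "Emit:" as a command line: name --argument value ..., lists and objects as JSON in quotes. play_rows: Moves the arm, as the interface text tells. Its arguments: {"type":"object","properties":{"rows":{"type":"array","items":{"type":"object","properties":{"dx":{"type":"number","minimum":-1,"maximum":1},"dy":{"type":"number","minimum":-1,"maximum":1},"dz":{"type":"number","minimum":-1,"maximum":1},"roll":{"type":"number","minimum":-1,"maximum":1},"fingers":{"type":"number"}}}},"grip_force":{"type":"number"}},"required":["rows"]}

```bash
mkdir -p pics; cat > h.py <<'E'
import numpy as np, cv2
from workcell import bot, vision
def shot(cam,fn=None):
    d=vision.read_camera(cam)
    if fn: cv2.imwrite('pics/'+fn,cv2.cvtColor(d['pixels'],cv2.COLOR_RGB2BGR))
    return d
def cloud(d):
    v,u=np.mgrid[0:480,0:640]; z=d['depth'].astype(float)
    P=np.stack([(u-d['cx'])/d['fx']*z,(v-d['cy'])/d['fy']*z,z],-1)
    return (P-np.array(d['t']))@np.array(d['R'])
E
python3 - <<'E'
from h import *
a=shot('top','t0.png');b=shot('side','s0.png')
for d in(a,b): print(d['fx'],-np.array(d['R']).T@d['t'],(d['depth']>0).mean())
print(bot.read_state())
E
```

```text
559.8324085112346 [ 0.35021597 -0.09208242  1.10489014] 0.9960611979166667
462.09764814318714 [0.23246042 0.57944559 0.55737819] 0.9960319010416666
{'time': 0.1, 'q': array([ 1.13908051e+00,  2.64659868e-01,  1.60524961e+00, -1.65833810e-05,
        1.27373005e+00, -3.69145745e-02]), 'joint_vel': array([ 0.00221746, -0.00265787, -0.00442306, -0.00043993, -0.00044494,
       -0.00135904]), 'joint_torque': array([-5.41988593e-04, -5.16714978e+01, -3.68586946e+01, -7.09776668e-05,
        6.46276298e-03, -4.03620936e-05]), 'tool_pos': array([0.25935477, 0.62245384, 0.23009207]), 'tcp_rot': array([-0.61603461, -3.08013101,  0.00313267]), 'wrist_force': array([ 0.52387813, -0.31807993,  0.27717269]), 'torque': array([ 0.02616266, -0.02374651,  0.05503384]), 'width': 1.0013546039535302}
```

View pics/t0.png

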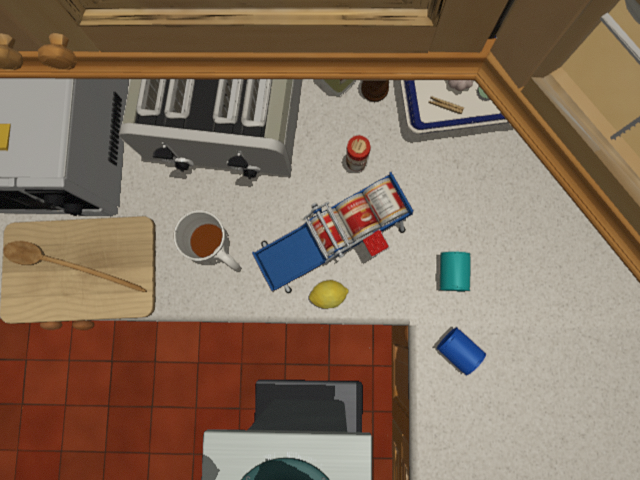

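View pics/s0.png

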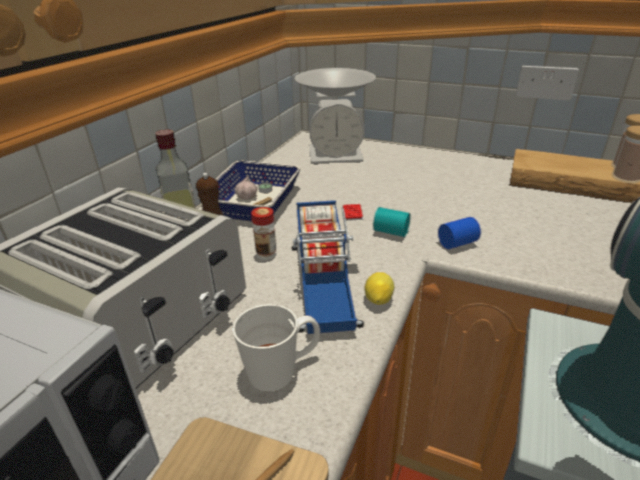

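Top view: rack runs from its tray (285,260) uphill to (400,190). Red pad is at (374,243), the three red-labelled tins at (327,230), (356,215) and (383,200), jar (357,152), lemon (328,294), mug (205,240). The turquoise (455,271) and blue (461,350) tins are look-alikes standing off the rack, and the red flat square beside the rack at side (353,212) is the pad. Now measuring.

```bash
cat >> h.py <<'E'
def measure(d,verbose=True):
    P=cloud(d); hsv=cv2.cvtColor(d['pixels'],cv2.COLOR_RGB2HSV); h,s,v=cv2.split(hsv)
    X,Y,Z=P[...,0],P[...,1],P[...,2]
    return P,h,s,v
E
python3 - <<'E'
from h import *
d=shot('top');P,h,s,v=measure(d)
print('gripoff',bot.grip_point_offset)
box=np.zeros((480,640),bool);box[165:295,245:420]=1
blue=box&(h>100)&(h<125)&(s>140)&(P[...,2]>0.01)&(P[...,2]<.16)
n,l,st,c=cv2.connectedComponentsWithStats(blue.astype(np.uint8))
print(st[1:][st[1:,4]>30])
B=P[blue]; r=cv2.minAreaRect(B[:,:2].astype(np.float32)); print('rack rect',r,cv2.boxPoints(r))
red=box&((h<6)|(h>174))&(s>170)&(v>90)
n,l,st,c=cv2.connectedComponentsWithStats(red.astype(np.uint8))
for i in range(1,n):
    if st[i,4]>60:
        Q=P[l==i]; print(st[i],c[i],np.median(Q,0),cv2.minAreaRect(Q[:,:2].astype(np.float32)), Q.min(0),Q.max(0))
        if 360<c[i][0]<390 and c[i][1]>230:
            A=np.c_[Q[:,:2],np.ones(len(Q))];print('plane',np.linalg.lstsq(A,Q[:,2],rcond=None)[0])
s2=shot('side');P2,h,s,v=measure(s2)
red=np.zeros((480,640),bool);red[200:225,338:370]=1
red&=((h<6)|(h>174))&(s>150);Q=P2[red];print('side pad',np.median(Q,0),Q.min(0),Q.max(0),len(Q))
im=cv2.cvtColor(d['pixels'],cv2.COLOR_RGB2BGR)[160:310,240:440]
cv2.imwrite('pics/crop1.png',cv2.resize(im,(800,600),interpolation=cv2.INTER_CUBIC))
E
```

```text
gripoff 0.0187
[[ 380  173   33   58  251]
 [ 253  224   73   66 2567]]
rack rect ((0.5271206498146057, -0.0783686637878418), (0.08276849240064621, 0.3012803792953491), 28.681285858154297) [[ 0.4185163   0.03392659]
 [ 0.56311196 -0.23038758]
 [ 0.635725   -0.19066392]
 [ 0.49112934  0.07365026]]
[341 198  23  17  72] [349.04166667 206.        ] [ 0.5683758  -0.10749926  0.09746329] ((0.5747731924057007, -0.11699080467224121), (0.010803068988025188, 0.04847586154937744), 35.28330612182617) [ 0.55636361 -0.13721879  0.08867364] [ 0.58814832 -0.09656794  0.10599092]
[347 208  29  25 278] [358.92446043 220.35611511] [ 0.54264067 -0.12680709  0.09931859] ((0.5457252264022827, -0.13430294394493103), (0.028898559510707855, 0.04921169579029083), 27.2315616607666) [ 0.52364094 -0.15957341  0.08453802] [ 0.56920112 -0.10775     0.10797289]
[330 226  11  16  82] [335.32926829 233.75609756] [ 0.51924421 -0.08607692  0.09400862] ((0.5197373628616333, -0.0865965485572815), (0.029104530811309814, 0.010013566352427006), 27.206195831298828) [ 0.50581656 -0.09527253  0.08984648] [ 0.53408295 -0.07672796  0.09866105]
[320 231  12  17  89] [325.85393258 238.64044944] [ 0.51206992 -0.06959591  0.08884897] ((0.5099554061889648, -0.06905660778284073), (0.028770823031663895, 0.012918803840875626), 30.476043701171875) [ 0.49621543 -0.07891163  0.07686184] [ 0.52484789 -0.05807282  0.09490059]
[363 231  25  25 362] [375.14917127 242.83149171] [ 0.49715274 -0.1565636   0.13389599] ((0.4386938810348511, -0.12116686254739761), (0.04136468470096588, 0.181620255112648), 58.972801208496094) [ 0.35021597 -0.1770528   0.12462253] [ 0.51824012 -0.09208242  1.10489014]
plane [-3.33084193  1.32414836  2.00014097]
side pad [ 0.49495914 -0.15500961  0.13051008] [ 0.47602081 -0.17467346  0.12306773] [ 0.5155891  -0.13537087  0.13659636] 211
```

View pics/crop1.png

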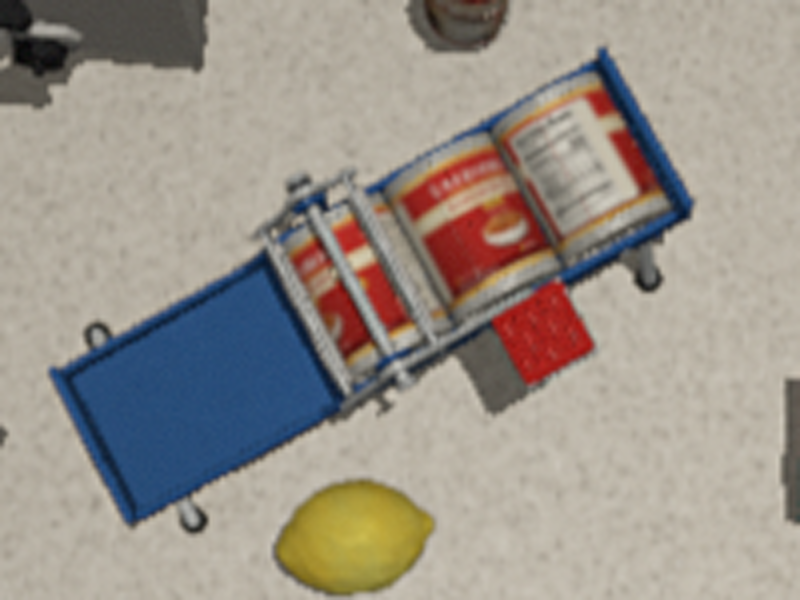

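Crop confirms: pad is the flat red plate on the rack's −y side; tins lie in the lane. Working out the approach and checking the corridor.

```bash
python3 - <<'E'
from h import *
from scipy.spatial.transform import Rotation as Ro
s=bot.read_state(); R=Ro.from_rotvec(s['tcp_rot']).as_matrix(); print(R.round(3)); p=s['tool_pos']
ux=np.array([.480,-.877,0]); uy=np.array([.877,.480,0])
d=shot('top');P,h,sa,v=measure(d); b=shot('side');P2,*_=measure(b)
# pad: median of the clean points
m=np.zeros((480,640),bool);m[228:258,360:390]=1;m&=((h<6)|(h>174))&(sa>170)&(d['depth']>.5)
Q=P[m];Q=Q[(Q[:,2]>.12)&(Q[:,2]<.15)];c=(Q.max(0)+Q.min(0))/2;print('pad',np.median(Q,0),Q.mean(0),c,len(Q))
A=np.c_[(Q-Q.mean(0))@ux,(Q-Q.mean(0))@uy,np.ones(len(Q))];print('slopes',np.linalg.lstsq(A,Q[:,2],rcond=None)[0],A.min(0),A.max(0))
for y_off in(0,):
    t=np.array([.495,-.156,.2])
    print('world delta',t-p,'tool delta',R.T@(t-p))
print('tool y vs ux angle',np.degrees(np.arctan2(R[:2,1]@uy[:2],R[:2,1]@ux[:2])))
# obstacles near straight path
for nm,C,dd in(('top',P,d),('side',P2,b)):
    X=C[dd['depth']>.05]; X=X[(X[:,2]>.12)&(X[:,2]<.6)&(X[:,0]>0.05)]
    D=t[:2]-p[:2];L=np.linalg.norm(D);D/=L
    a=(X[:,:2]-p[:2])@D; e=(X[:,:2]-p[:2])@[-D[1],D[0]]
    for k in np.arange(-.1,.95,.1):
        k0=(a>k)&(a<k+.1)
        pos=e[k0&(e>0)]; neg=e[k0&(e<=0)]
        print(nm,round(k,1),pos.min().round(3) if len(pos) else None,neg.max().round(3) if len(neg) else None, X[k0&(abs(e)<.3)][:,2].max().round(2) if (k0&(abs(e)<.3)).any() else None)
E
```

```text
[[-0.923  0.385 -0.001]
 [ 0.385  0.923 -0.001]
 [ 0.    -0.001 -1.   ]]
pad [ 0.4973846  -0.15649418  0.13358367] [ 0.49737038 -0.15669861  0.13363655] [ 0.49738371 -0.15633479  0.13380833] 360
slopes [0.31946623 0.01125128 0.13363655] [-0.01638953 -0.0165503   1.        ] [0.01744746 0.01626551 1.        ]
world delta [ 0.23556545 -0.77865607 -0.03042038] tool delta [-0.51694057 -0.62810406  0.03129682]
tool y vs ux angle 128.68632497271608
top -0.1 None None None
top 0.0 None None None
top 0.1 0.259 None 0.15
top 0.2 0.211 None 0.25
top 0.3 0.203 None 0.25
top 0.4 0.253 None 0.58
top 0.5 0.239 None 0.59
top 0.6 0.197 None 0.59
top 0.7 0.001 -0.0 0.59
top 0.8 0.0 -0.0 0.59
top 0.9 0.049 None 0.6
side -0.1 None None None
side 0.0 None None None
side 0.1 None None None
side 0.2 0.203 None 0.24
side 0.3 0.2 None 0.24
side 0.4 0.249 -0.365 0.52
side 0.5 0.236 -0.327 0.52
side 0.6 0.192 None 0.51
side 0.7 0.0 -0.001 0.5
side 0.8 0.0 -0.0 0.49
side 0.9 0.061 None 0.48
```

Emit:
play_rows --rows '[{"dx":-0.646,"dy":-0.787,"dz":0.03,"fingers":1},{"dx":-0.646,"dy":-0.787,"dz":0.03,"fingers":1},{"dx":-0.646,"dy":-0.787,"dz":0.03,"fingers":1},{"dx":-0.646,"dy":-0.787,"dz":0.03,"fingers":1},{"dx":-0.646,"dy":-0.787,"dz":0.03,"fingers":1},{"dx":-0.646,"dy":-0.787,"dz":0.03,"fingers":1},{"dx":-0.646,"dy":-0.787,"dz":0.03,"fingers":1},{"dx":-0.646,"dy":-0.787,"dz":0.03,"fingers":1},{"dx":-0.646,"dy":-0.787,"dz":0.03,"fingers":1},{"dx":-0.646,"dy":-0.787,"dz":0.03,"fingers":1},{"dx":-0.646,"dy":-0.787,"dz":0.03,"fingers":1},{"dx":-0.646,"dy":-0.787,"dz":0.03,"fingers":1},{"dx":-0.646,"dy":-0.787,"dz":0.03,"fingers":1},{"dx":-0.646,"dy":-0.787,"dz":0.03,"fingers":1},{"dx":-0.646,"dy":-0.787,"dz":0.03,"fingers":1},{"dx":-0.646,"dy":-0.787,"dz":0.03,"fingers":1},{"dx":-0.646,"dy":-0.787,"dz":0.03,"fingers":1},{"dx":-0.646,"dy":-0.787,"dz":0.03,"fingers":1},{"dx":-0.646,"dy":-0.787,"dz":0.03,"fingers":1},{"dx":-0.646,"dy":-0.787,"dz":0.03,"fingers":1}]'

```text
validation failed for argument at $.ro...
```

Emit:
play_rows --rows '[{"roll":1,"fingers":1},{"roll":1,"fingers":1},{"roll":1,"fingers":1},{"roll":1,"fingers":1},{"roll":1,"fingers":1},{"roll":1,"fingers":1},{"roll":1,"fingers":1},{"roll":1,"fingers":1},{"roll":1,"fingers":1},{"roll":1,"fingers":1},{"roll":1,"fingers":1},{"roll":1,"fingers":1},{"roll":1,"fingers":1},{"roll":1,"fingers":1},{"roll":1,"fingers":1},{"roll":1,"fingers":1}]'

```text
validation failed for argument at $.ro...
```

Emit:
play_rows --rows '[{"roll":1,"fingers":1},{"roll":1,"fingers":1},{"roll":1,"fingers":1},{"roll":1,"fingers":1},{"roll":1,"fingers":1},{"roll":1,"fingers":1},{"roll":1,"fingers":1},{"roll":1,"fingers":1},{"roll":1,"fingers":1},{"roll":1,"fingers":1},{"roll":1,"fingers":1},{"roll":1,"fingers":1},{"roll":1,"fingers":1},{"roll":1,"fingers":1},{"roll":1,"fingers":1},{"roll":1,"fingers":1},{"fingers":1}]'

```text
validation failed for argument at $.ro...
```

Emit:
play_rows --rows '[{"dx":-0.64,"dy":-0.78,"dz":0.03,"roll":0.0,"fingers":1.0}]'

```text
time: 0.38
tool_pos: [0.2698, 0.5889, 0.2294]
tcp_rot: [-0.611, -3.08, -0.006]
wrist_force: [1.9, -0.5, 0.6]
width: 0.884
```

Emit:
play_rows --rows '[{"dx":-0.646,"dy":-0.787,"dz":0.03,"roll":0,"fingers":1},{"dx":-0.646,"dy":-0.787,"dz":0.03,"roll":0,"fingers":1},{"dx":-0.646,"dy":-0.787,"dz":0.03,"roll":0,"fingers":1},{"dx":-0.646,"dy":-0.787,"dz":0.03,"roll":0,"fingers":1},{"dx":-0.646,"dy":-0.787,"dz":0.03,"roll":0,"fingers":1},{"dx":-0.646,"dy":-0.787,"dz":0.03,"roll":0,"fingers":1},{"dx":-0.646,"dy":-0.787,"dz":0.03,"roll":0,"fingers":1},{"dx":-0.646,"dy":-0.787,"dz":0.03,"roll":0,"fingers":1},{"dx":-0.646,"dy":-0.787,"dz":0.03,"roll":0,"fingers":1},{"dx":-0.646,"dy":-0.787,"dz":0.03,"roll":0,"fingers":1},{"dx":-0.646,"dy":-0.787,"dz":0.03,"roll":0,"fingers":1},{"dx":-0.646,"dy":-0.787,"dz":0.03,"roll":0,"fingers":1},{"dx":-0.646,"dy":-0.787,"dz":0.03,"roll":0,"fingers":1},{"dx":-0.646,"dy":-0.787,"dz":0.03,"roll":0,"fingers":1},{"dx":-0.646,"dy":-0.787,"dz":0.03,"roll":0,"fingers":1},{"dx":-0.646,"dy":-0.787,"dz":0.03,"roll":0,"fingers":1},{"dx":-0.646,"dy":-0.787,"dz":0.03,"roll":0,"fingers":1},{"dx":-0.646,"dy":-0.787,"dz":0.03,"roll":0,"fingers":1},{"dx":-0.646,"dy":-0.787,"dz":0.03,"roll":0,"fingers":1}]'

```text
time: 1.97
tool_pos: [0.4945, -0.1587, 0.2075]
tcp_rot: [0.617, 3.08, 0.0]
wrist_force: [0.9, 0.2, 1.5]
width: 0.002
```

Emit:
play_rows --rows '[{"dx":0,"dy":0,"dz":0,"roll":1,"fingers":1},{"dx":0,"dy":0,"dz":0,"roll":1,"fingers":1},{"dx":0,"dy":0,"dz":0,"roll":1,"fingers":1},{"dx":0,"dy":0,"dz":0,"roll":1,"fingers":1},{"dx":0,"dy":0,"dz":0,"roll":1,"fingers":1},{"dx":0,"dy":0,"dz":0,"roll":1,"fingers":1},{"dx":0,"dy":0,"dz":0,"roll":1,"fingers":1},{"dx":0,"dy":0,"dz":0,"roll":1,"fingers":1},{"dx":0,"dy":0,"dz":0,"roll":1,"fingers":1},{"dx":0,"dy":0,"dz":0,"roll":1,"fingers":1},{"dx":0,"dy":0,"dz":0,"roll":1,"fingers":1},{"dx":0,"dy":0,"dz":0,"roll":1,"fingers":1},{"dx":0,"dy":0,"dz":0,"roll":1,"fingers":1},{"dx":0,"dy":0,"dz":0,"roll":1,"fingers":1},{"dx":0,"dy":0,"dz":0,"roll":1,"fingers":1},{"dx":0,"dy":0,"dz":0,"roll":1,"fingers":1}]'

```text
time: 3.3
tool_pos: [0.4944, -0.1565, 0.2073]
tcp_rot: [2.159, 2.282, 0.0]
wrist_force: [-0.1, 0.7, -0.3]
width: 0.003
```

Emit:
play_rows --rows '[{"dx":0,"dy":0,"dz":0,"roll":1,"fingers":1},{"dx":0,"dy":0,"dz":0,"roll":1,"fingers":1},{"dx":0,"dy":0,"dz":0,"roll":1,"fingers":1},{"dx":0,"dy":0,"dz":0,"roll":1,"fingers":1},{"dx":0,"dy":0,"dz":0,"roll":1,"fingers":1},{"dx":0,"dy":0,"dz":0,"roll":1,"fingers":1},{"dx":0,"dy":0,"dz":0,"roll":1,"fingers":1},{"dx":0,"dy":0,"dz":0,"roll":1,"fingers":1},{"dx":0,"dy":0,"dz":0,"roll":1,"fingers":1},{"dx":0,"dy":0,"dz":0,"roll":1,"fingers":1},{"dx":0,"dy":0,"dz":0,"roll":1,"fingers":1},{"dx":0,"dy":0,"dz":0,"roll":1,"fingers":1},{"dx":0,"dy":0,"dz":0,"roll":1,"fingers":1},{"dx":0,"dy":0,"dz":0,"roll":1,"fingers":1},{"dx":0,"dy":0,"dz":0,"roll":1,"fingers":1},{"dx":0,"dy":0,"dz":0,"roll":1,"fingers":1},{"dx":0,"dy":0,"dz":0,"roll":0,"fingers":1}]'

```text
time: 4.72
tool_pos: [0.4944, -0.1565, 0.2073]
tcp_rot: [3.04, 0.794, 0.0]
wrist_force: [-0.2, -0.0, -0.1]
width: 0.004
```

Emit:
play_rows --rows '[{"dx":-0.03,"dy":0.04,"dz":0.7,"roll":0,"fingers":1},{"dx":0,"dy":0,"dz":0.6,"roll":0,"fingers":1},{"dx":0,"dy":0,"dz":0,"roll":0,"fingers":1},{"dx":0,"dy":0,"dz":0,"roll":0,"fingers":1}]'

```text
time: 5.05
tool_pos: [0.4927, -0.158, 0.154]
tcp_rot: [-3.036, -0.798, 0.005]
wrist_force: [0.0, -0.2, 0.7]
width: -0.002
```

```bash
python3 - <<'E'
from h import *
d=shot('side');b=shot('top')
f=lambda d,r,c:cv2.resize(cv2.cvtColor(d['pixels'],cv2.COLOR_RGB2BGR)[r:r+150,c:c+200],(400,300),interpolation=cv2.INTER_CUBIC)
cv2.imwrite('pics/hov.png',np.vstack([f(d,140,260),f(b,150,260)]))
E
```

```text
(no output)
```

View pics/hov.png

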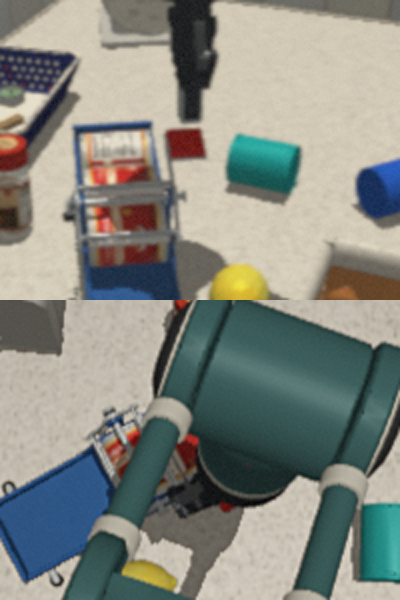

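The closed fingertips (187,118 in the upper crop) stand just above the pad (187,143), clear of the tins. Pressing.

Emit:
play_rows --rows '[{"dx":0,"dy":0,"dz":0.4,"roll":0,"fingers":1},{"dx":0,"dy":0,"dz":0.3,"roll":0,"fingers":1},{"dx":0,"dy":0,"dz":0.3,"roll":0,"fingers":1},{"dx":0,"dy":0,"dz":0.3,"roll":0,"fingers":1},{"dx":0,"dy":0,"dz":0,"roll":0,"fingers":1}]'

```text
time: 5.57
tool_pos: [0.4946, -0.1589, 0.1022]
tcp_rot: [3.038, 0.797, 0.001]
wrist_force: [3.1, -3.4, 5.0]
width: -0.003
```

Emit:
play_rows --rows '[{"dx":0,"dy":0,"dz":0.1,"roll":0,"fingers":1},{"dx":0,"dy":0,"dz":0.1,"roll":0,"fingers":1},{"dx":0,"dy":0,"dz":0,"roll":0,"fingers":1},{"dx":0,"dy":0,"dz":0,"roll":0,"fingers":1}]'

```text
time: 5.9
tool_pos: [0.4943, -0.1583, 0.0958]
tcp_rot: [-3.038, -0.796, -0.0]
wrist_force: [0.3, 0.3, 6.1]
width: 0.0
```

```bash
cat > look.py <<'E'
import sys
from h import *
d=shot('side')
cv2.imwrite('pics/'+sys.argv[1],cv2.resize(cv2.cvtColor(d['pixels'],cv2.COLOR_RGB2BGR)[180:340,260:420],(600,600),interpolation=cv2.INTER_CUBIC))
s=bot.read_state();print(s['time'],s['tool_pos'],s['wrist_force'])
E
python3 look.py p1.png
```

```text
5.95 [ 0.4943754  -0.15830435  0.09598178] [-0.78433862 -0.00924974  6.08402868]
```

View pics/p1.png

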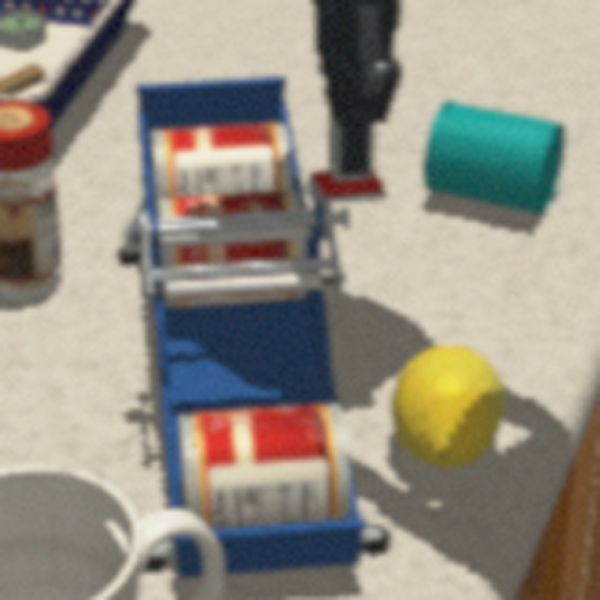

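First tin is already in the tray at (265,465); the second is held back at (225,240). Pressing a touch further to be sure of the stop.

Emit:
play_rows --rows '[{"dx":0,"dy":0,"dz":0.08,"roll":0,"fingers":1},{"dx":0,"dy":0,"dz":0.0,"roll":0,"fingers":1},{"dx":0,"dy":0,"dz":0,"roll":0,"fingers":1},{"dx":0,"dy":0,"dz":0,"roll":0,"fingers":1}]'

```text
time: 6.28
tool_pos: [0.4946, -0.1583, 0.0946]
tcp_rot: [-3.038, -0.797, -0.001]
wrist_force: [-4.0, 1.2, 16.0]
width: -0.001
```

Stop reached (16 N). Releasing.

Emit:
play_rows --rows '[{"dx":0,"dy":0,"dz":-0.4,"roll":0,"fingers":1},{"dx":0,"dy":0,"dz":-0.5,"roll":0,"fingers":1},{"dx":0,"dy":0,"dz":-0.5,"roll":0,"fingers":1},{"dx":0,"dy":0,"dz":-0.2,"roll":0,"fingers":1},{"dx":0,"dy":0,"dz":0,"roll":0,"fingers":1},{"dx":0,"dy":0,"dz":0,"roll":0,"fingers":1},{"dx":0,"dy":0,"dz":0,"roll":0,"fingers":1},{"dx":0,"dy":0,"dz":0,"roll":0,"fingers":1},{"dx":0,"dy":0,"dz":0,"roll":0,"fingers":1},{"dx":0,"dy":0,"dz":0,"roll":0,"fingers":1},{"dx":0,"dy":0,"dz":0,"roll":0,"fingers":1},{"dx":0,"dy":0,"dz":0,"roll":0,"fingers":1},{"dx":0,"dy":0,"dz":0,"roll":0,"fingers":1},{"dx":0,"dy":0,"dz":0,"roll":0,"fingers":1},{"dx":0,"dy":0,"dz":0,"roll":0,"fingers":1},{"dx":0,"dy":0,"dz":0,"roll":0,"fingers":1},{"dx":0,"dy":0,"dz":0,"roll":0,"fingers":1},{"dx":0,"dy":0,"dz":0,"roll":0,"fingers":1},{"dx":0,"dy":0,"dz":0,"roll":0,"fingers":1},{"dx":0,"dy":0,"dz":0,"roll":0,"fingers":1}]'

```text
time: 7.95
tool_pos: [0.4941, -0.1585, 0.1561]
tcp_rot: [3.039, 0.797, 0.0]
wrist_force: [-0.1, 0.3, 0.5]
width: -0.0
```

```bash
python3 look.py r1.png
```

```text
8.0 [ 0.49415029 -0.158495    0.1561105 ] [-0.22236298  0.7673414   0.23633362]
```

View pics/r1.png

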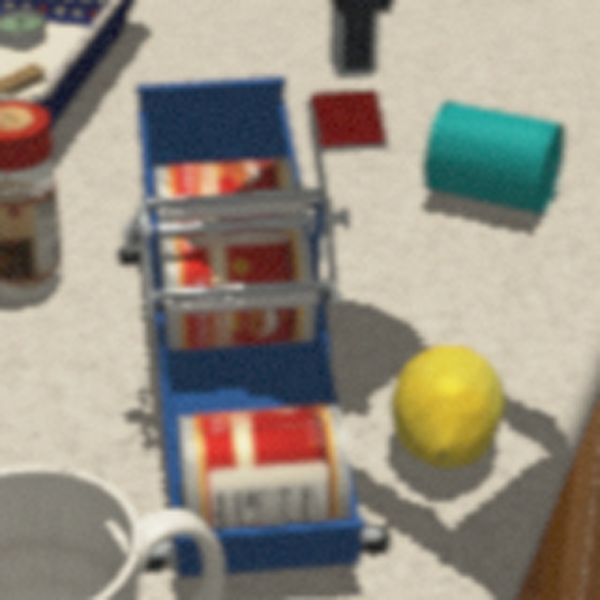

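Pad is up (348,118), tin 1 in the tray, tin 2 at the gate (240,290), tin 3 behind it (225,180). Second press, held at the stop, then a separate release.

Emit:
play_rows --rows '[{"dx":0,"dy":0,"dz":0.4,"roll":0,"fingers":1},{"dx":0,"dy":0,"dz":0.3,"roll":0,"fingers":1},{"dx":0,"dy":0,"dz":0.3,"roll":0,"fingers":1},{"dx":0,"dy":0,"dz":0.3,"roll":0,"fingers":1},{"dx":0,"dy":0,"dz":0.2,"roll":0,"fingers":1},{"dx":0,"dy":0,"dz":0.1,"roll":0,"fingers":1},{"dx":0,"dy":0,"dz":0,"roll":0,"fingers":1},{"dx":0,"dy":0,"dz":0,"roll":0,"fingers":1},{"dx":0,"dy":0,"dz":0,"roll":0,"fingers":1},{"dx":0,"dy":0,"dz":0,"roll":0,"fingers":1},{"dx":0,"dy":0,"dz":0,"roll":0,"fingers":1},{"dx":0,"dy":0,"dz":0,"roll":0,"fingers":1}]'

```text
time: 9.0
tool_pos: [0.4948, -0.1584, 0.0944]
tcp_rot: [-3.039, -0.796, -0.001]
wrist_force: [-4.6, 2.9, 19.3]
width: -0.001
```

```bash
python3 look.py p2.png
```

```text
9.05 [ 0.49482917 -0.15837031  0.09437269] [-4.61928778  1.61553267 19.28640593]
```

View pics/p2.png

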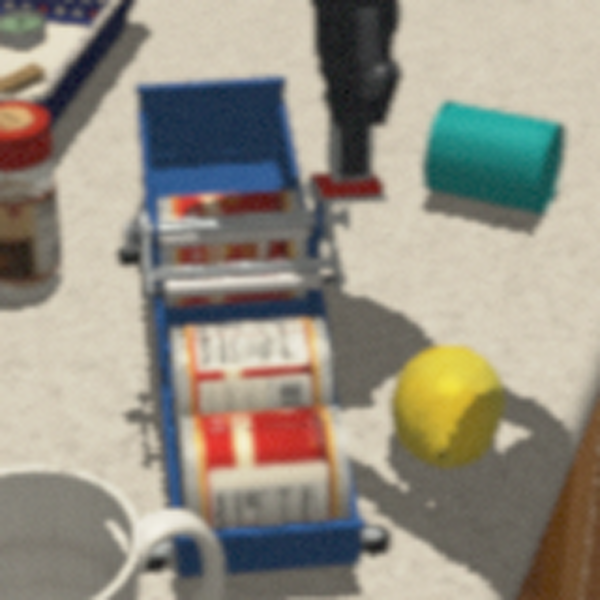

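Two tins are in the tray (265,465) and (250,370), with the third held back at (230,245). Releasing and lifting clear.

Emit:
play_rows --rows '[{"dx":0,"dy":0,"dz":-0.4,"roll":0,"fingers":1},{"dx":0,"dy":0,"dz":-0.5,"roll":0,"fingers":1},{"dx":0,"dy":0,"dz":-0.5,"roll":0,"fingers":1},{"dx":0,"dy":0,"dz":-0.6,"roll":0,"fingers":1},{"dx":0,"dy":0,"dz":-0.6,"roll":0,"fingers":1},{"dx":0,"dy":0,"dz":-0.4,"roll":0,"fingers":1},{"dx":0,"dy":0,"dz":0,"roll":0,"fingers":1},{"dx":0,"dy":0,"dz":0,"roll":0,"fingers":1},{"dx":0,"dy":0,"dz":0,"roll":0,"fingers":1},{"dx":0,"dy":0,"dz":0,"roll":0,"fingers":1},{"dx":0,"dy":0,"dz":0,"roll":0,"fingers":1},{"dx":0,"dy":0,"dz":0,"roll":0,"fingers":1},{"dx":0,"dy":0,"dz":0,"roll":0,"fingers":1},{"dx":0,"dy":0,"dz":0,"roll":0,"fingers":1},{"dx":0,"dy":0,"dz":0,"roll":0,"fingers":1},{"dx":0,"dy":0,"dz":0,"roll":0,"fingers":1},{"dx":0,"dy":0,"dz":0,"roll":0,"fingers":1},{"dx":0,"dy":0,"dz":0,"roll":0,"fingers":1},{"dx":0,"dy":0,"dz":0,"roll":0,"fingers":1},{"dx":0,"dy":0,"dz":0,"roll":0,"fingers":1}]'

```text
time: 10.72
tool_pos: [0.4941, -0.1585, 0.2121]
tcp_rot: [3.039, 0.797, 0.0]
wrist_force: [0.3, 0.1, 0.1]
width: -0.001
```

```bash
python3 look.py r2.png
```

```text
10.7667 [ 0.49419187 -0.1585041   0.21214937] [-0.92672494  1.00038593 -0.92345138]
```

View pics/r2.png

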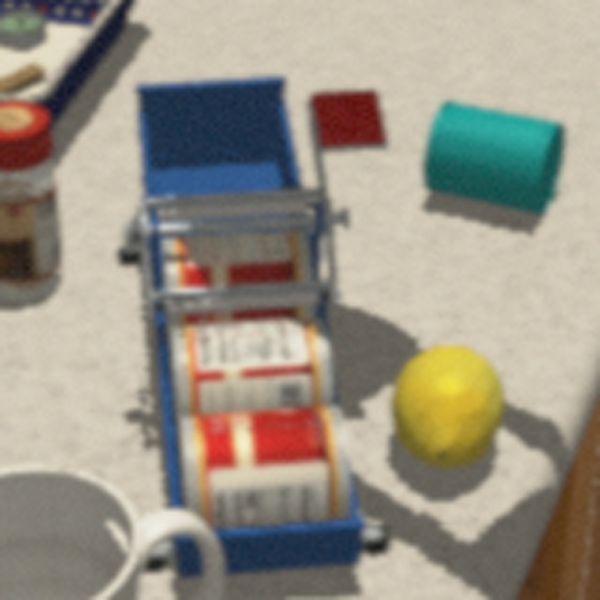

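Pad is up (348,118), tin 3 rests at the gate (240,280), two tins are in the tray, and lemon, jar and mug are unmoved. Handing in.

```bash
python3 -c "
from workcell import bot
print(bot.finish_job())"
```

```text
the job is handed in; nothing more can be done
None
```

I pressed the red pad to its stop twice with the closed fingertips (16 N and 19 N at the bottom) and let it come right up each time. The job was handed in at about 10.8 s of the 45 s allowed, and no verdict was reported.

- **Last picture:** it shows two tins lying in the tray, the third resting at the closed gate and the pad up. The lemon, jar and mug look to be where they were. I judged these by eye and did not measure them again.
- **Hand:** it stood about 75 mm above the raised pad, with wrist force near zero.
- **Problems:** the first three move calls were refused because some fields were missing, and nothing moved. No check disagreed after that.

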